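Push the telescoping wrist rest together

TASK

The painting is finished: push the telescoping wrist rest (the stand with the round cork pad on top) together for storage, its thinnest tube first, fully home into the middle tube, and then the middle tube fully home into the outer one. Leave the rest standing upright where it is, and leave the similar stand with the forked top (the brush rest) as it is.

Things in the scene. Friction and masses are not known exactly. Their poses are not given: they have to be found in the camera images.
- wrist_rest: Loose upright telescoping stand, 0.8 kg (diameters in mm): dark disc foot 96, outer tube 32 with collar top 102 mm up, middle tube 25 with a collar of 31, thinnest tube 17 carrying a flat round cork-topped pad 48 wide, 18 tall. Origin: centre of the foot's underside, z up the tubes. The pad's top is on the axis, 130 mm + both joint values above it. No spring or catch; tubes stay put.
- wrist_rest_inner (a joint): How far the thinnest tube with the pad stands out of the middle tube, m: 0 = fully home (pad resting on the middle tube's collar), at most 0.055; starts at 0.035 to 0.055. It slides against a drag of about 3.5 N, so a press down on the pad moves this tube first.
- wrist_rest_middle (a joint): How far the middle tube stands out of the outer tube, m: 0 = fully home (its collar resting on the outer tube's collar), at most 0.055; starts at 0.035 to 0.055. It slides against a drag of about 9 N; once the thinnest tube is home, pressing on the pad drives this one.
- fork_stand_top (a point): The brush rest, to be left alone: loose stand with the same foot and tubes as the wrist rest, also drawn out, but topped by a two-pronged dark steel fork (55 mm wide, 30 tall) instead of a pad. The point is on its axis in the fork, 130 mm + its own extensions above the bench; the prongs rise 16 mm above it. It stands at least 120 mm from the wrist rest, axis to axis.

How it is judged:
By the outcome, as a careful person would: the job done as asked, in the order asked, and still so for the second after the job is handed in, with the robot touching nothing.
It also fails if it takes over 35 s, if anything falls off the work surface, if the arm or the gripper's body presses on something with over 40 N, if the wrist force passes 120 N, or if a joint passes its speed limit or range.

ROBOT

A 6-joint arm with a two-finger parallel gripper is mounted at the origin on a cart in front of the work surface, level with it; the furniture and walls round the work are solid. World frame = base frame: x ahead of the robot, y to its left, z up, the work surface at z = 0. Lengths are in m, angles in rad, forces in N, time in s.
With the tool pointing down it reaches from about 0.4 to 0.825 m from the base axis. Payload 7 kg.
Tool frame: the origin (TCP) lies on the centre line of the jaws, within the pads' length; the fingertips stand 22 mm ahead of it and the grasp point (between the pads) lies 3 mm ahead of it; z points along the fingers, y is the direction in which the jaws open and shut (so a half turn about z gives the same grasp; the last joint's range is limited). The gripper opens to 88 mm and grips with 3 to 60 N. Pads are 19 mm wide; open, the fingers measure 130 mm over their backs; the gripper's body (78 mm by 193 mm) begins 47 mm behind the grasp point.
Start: joints at [1.469, 0.359, 0.012, 0, -1.224, -0.288], TCP at [0.257, 0.624, 0.249] pointing down, gripper open.
Joint ranges: [-3.07, 3.07], [-1.43, 2.12], [-1.02, 1.25], [-3.03, 1.67], [-3.05, -0], [-3.03, 3.03]. Speed limits (rad/s): [2.39, 2.39, 3.01, 3.14, 3.14, 3.14].

INTERFACE

Orientations are given as [roll, pitch, yaw] about the fixed x, y, z axes, in that order (R = Rz(yaw) Ry(pitch) Rx(roll)).
In Python, from station import arm gives the robot as it stands. The module is installed in compiled form; this text tells all that it offers.
- The arm moves only by the tool arm_command, never from a script. Its argument "motion" is a list of rows, each a list of 3 entries, a list of its own where there are three numbers: the shift along the tool's x, y, z in mm, then the turn, a rotation vector about the tool's x, y, z in degrees, then the opening, from 0 (shut) to 1 (fully open). In form: [[[tx, ty, tz], [wx, wy, wz], grip], ...]. A call has 1 to 20 rows; each row shifts and turns the commanded pose from where the row before left it, along the tool's axes as they then stand; what a row does not reach is not made up. A row lasts 1/12 s, in which the tool goes at most 41.7 mm and 7.16 degrees, less where a joint would pass 70% of its speed; a pose out of reach is approached as far as the arm can. A call is refused whole if a number of a shift passes 41.7 or a number of a turn 7.16, either way. A call with a gripper value outside its range is refused whole. The fingers move at their own pace and stop on an object; "newtons" is the grip in N (left out, the last holds). Time passes only in rows, so rows that do not move let the fingers close. It gives the time, the measured TCP pose, the force and the opening at its end, in the units of the state.
- arm.get_state(): the state, without advancing time (a new reading comes with each control period).
- arm.grab_frame(name): name is "side" or "top"; returns the picture (480x640x3 uint8, red, green, blue); there is no depth.
- arm.camera_info(name): a dict with "fov_y" (degrees; the focal length in pixels is half the picture's height over the tangent of half this angle, whatever the lens; pixels are square), "cx", "cy" (the principal point, pixels), "k1" (the pictures are not rectified: a ray, as slopes to the right and down, at radius r is drawn at 1 + k1 r^2 times it, then the intrinsics apply), "view" (4x4, takes a point from world to camera coordinates). Camera axes: x right, y down, z forward; pixel columns grow to the right and rows downward; lengths in m; the calibration is good to about 2 mm. A picture is of the moment at which its call begins. camera_info takes no time and is no camera call.
- arm.job_done(): hands the job in, once; it reports no verdict.
The state is a dict: "t": time; "q": joint angles; "qd": joint speeds; "joint_efforts": joint torques, N m; "eef_pos": TCP position; "ee_rot": TCP orientation; "force": force on the tool from outside, world axes, zero at the start; "moment": the same for the moment, N m; "width": finger opening in m.
Only numpy, scipy, OpenCV 4.12 (cv2) and the standard library are available. Lean on these libraries where they do the work, as an engineer would, in place of code of your own. Each camera call takes 0.05 s, during which the arm holds its last target. There are 200 camera calls.

## Working session

There is one attempt and no reset: what is moved stays moved. The work goes in short steps, Python scripts to look and compute and a tool call to move; the robot and the scene stay as the last step left them, time stands still between calls to the robot, and variables do not carry over. Pictures are saved under pics/ and viewed, on a budget of 10 in all, crops included, one or two more only if the job needs it, and the job is handed in when it is done.

Besides the shell and the picture viewer there is one more tool, called after "Emit:" as name([rows], argument=value, ...), one row to a line, values as JSON. arm_command: Moves the arm, as the interface text tells. Its arguments: {"type":"object","properties":{"motion":{"type":"array","items":{"type":"array"}},"newtons":{"type":"number"}},"required":["motion"]}

```bash
mkdir -p pics
cat > h.py <<'E'
import numpy as np, cv2
from station import arm
def cam(n):
    c=arm.camera_info(n); f=240/np.tan(np.radians(c["fov_y"])/2); return c,f
def ray(n,u,v):
    c,f=cam(n); d=np.array([(u-c["cx"])/f,(v-c["cy"])/f]); s=d.copy()
    for _ in range(20): s=d/(1+c["k1"]*(s@s))
    V=np.array(c["view"]); R,t=V[:3,:3],V[:3,3]
    return -R.T@t, R.T@np.append(s,1)
def onz(n,u,v,z):
    o,d=ray(n,u,v); return o+d*(z-o[2])/d[2]
def proj(n,p):
    c,f=cam(n); V=np.array(c["view"]); q=V[:3,:3]@np.array(p)+V[:3,3]; s=q[:2]/q[2]; s=s*(1+c["k1"]*(s@s)); return s*f+[c["cx"],c["cy"]]
def cross(a,b):
    (o1,d1),(o2,d2)=ray(*a),ray(*b); A=np.stack([d1,-d2],1); k=np.linalg.lstsq(A,o2-o1,rcond=None)[0]
    p,q=o1+d1*k[0],o2+d2*k[1]; return (p+q)/2,np.linalg.norm(p-q)
def snap(n,f):
    im=arm.grab_frame(n); cv2.imwrite(f"pics/{f}.png",im[...,::-1]); return im
E
python3 - <<'E'
from h import *
snap("side","s0");snap("top","t0")
s=arm.get_state();print(s["t"],s["eef_pos"],s["ee_rot"],s["force"])
for n in("side","top"):
    V=np.array(arm.camera_info(n)["view"]);print(n,-V[:3,:3].T@V[:3,3],V[2,:3])
E
```

```text
0.1 [0.25636436 0.62400044 0.2477006 ] [ 3.14008705e+00 -1.53677559e-04 -3.89897831e-01] [-0.50179038 -0.19216922 -0.24047493]
side [ 0.58191405 -0.73789644  0.40539883] [ 0.01270112  0.92621865 -0.37677273]
top [0.43353538 0.0557976  0.92651118] [ 0.19652398 -0.01599613 -0.98036853]
```

View pics/s0.png

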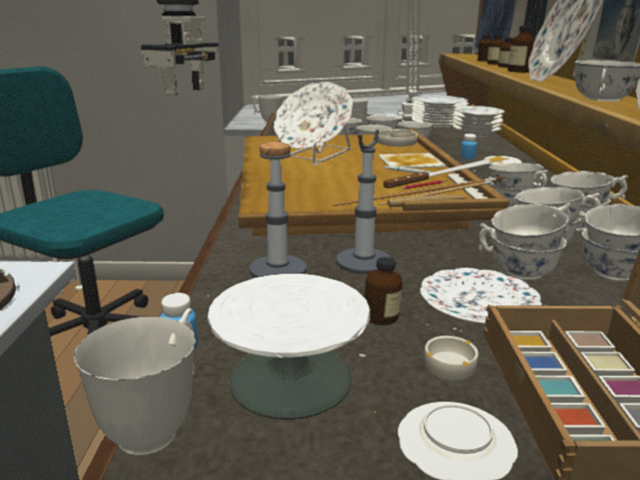

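View pics/t0.png

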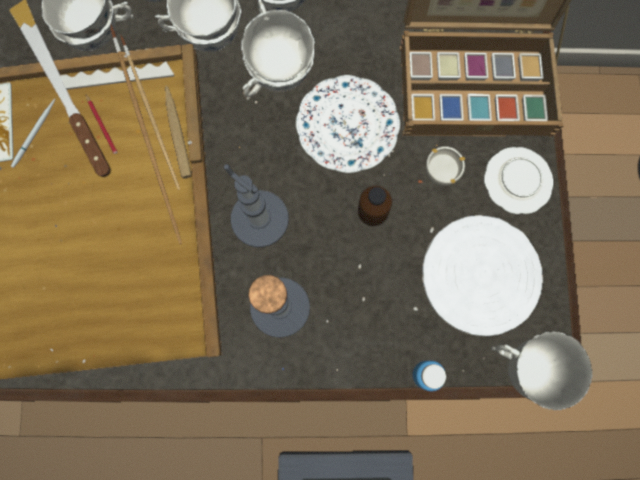

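The side view shows the cork pad at about (275,148) with its foot at (278,266), and the fork at (367,140). The top view shows the pad at about (268,294) with its foot at (280,307), and the fork's foot at (259,217).

Run:
```python
from h import *
c={}
for n,f,(u0,v0,u1,v1) in(("side","s0",(250,135,300,165)),("top","t0",(240,265,300,325))):
    im=cv2.imread(f"pics/{f}.png"); h=cv2.cvtColor(im,cv2.COLOR_BGR2HSV)
    m=np.zeros(h.shape[:2],np.uint8); m[v0:v1,u0:u1]=cv2.inRange(h,(3,70,80),(20,255,255))[v0:v1,u0:u1]
    k=max(cv2.findContours(m,0,1)[0],key=cv2.contourArea); print(n,cv2.boundingRect(k),cv2.fitEllipse(k)); c[n]=cv2.fitEllipse(k)[0]
    # foot: dark bluish
p,e=cross(("top",*c["top"]),("side",*c["side"])); print("pad",p,e)
print("foot top",onz("top",280,307,.01),"side",onz("side",278,266,.01))
print("fork foot",onz("top",259,217,.01),onz("side",364,260,.01)); print("fork top",cross(("top",240,178),("side",367,138)))
for z in(.2,.21,.22,.23,.24): print(z,onz("top",*c["top"],z),proj("side",onz("top",*c["top"],z)))
```

```text
side (250, 135, 50, 30) ((267.9093322753906, 148.4844207763672), (28.52492904663086, 49.551448822021484), 85.07215118408203)
top (248, 274, 39, 39) ((267.07843017578125, 293.48297119140625), (37.43699264526367, 37.9928092956543), 117.1690673828125)
pad [0.50325357 0.12472914 0.20845205] 0.011435754200888349
foot top [0.50799802 0.12377285 0.01      ] side [0.50902631 0.12065232 0.01      ]
fork foot [0.6563916  0.15991024 0.01      ] [0.6545488  0.14769097 0.01      ]
fork top (array([0.65530493, 0.16177499, 0.21838936]), np.float64(0.0047802725107499965))
0.2 [0.50984671 0.12631618 0.2       ] [276.07480538 153.18173791]
0.21 [0.50879633 0.12534553 0.21      ] [275.19309237 146.94756443]
0.22 [0.50774595 0.12437489 0.22      ] [274.3019765  140.64652285]
0.23 [0.50669557 0.12340424 0.23      ] [273.40131025 134.27755749]
0.24 [0.50564519 0.12243359 0.24      ] [272.49094306 127.83959092]
```

Emit:
arm_command([
  [[0,0,-8],[0,0,-6],0],
  [[0,0,-8],[0,0,-6],0],
  [[0,0,-8],[0,0,-6],0],
  [[0,0,-8],[0,0,-6],0],
  [[0,0,-8],[0,0,-6],0],
  [[0,0,-8],[0,0,-6],0],
  [[7,30,0],[0,0,0],0],
  [[7,30,0],[0,0,0],0],
  [[7,30,0],[0,0,0],0],
  [[7,30,0],[0,0,0],0],
  [[7,30,0],[0,0,0],0],
  [[7,30,0],[0,0,0],0],
  [[7,30,0],[0,0,0],0],
  [[7,30,0],[0,0,0],0],
  [[7,30,0],[0,0,0],0],
  [[7,30,0],[0,0,0],0],
  [[7,30,0],[0,0,0],0],
  [[7,30,0],[0,0,0],0],
  [[7,30,0],[0,0,0],0],
], newtons=10)

```text
t: 1.68
eef_pos: [0.4373, 0.2653, 0.2964]
ee_rot: [3.142, 0.0, 0.239]
force: [-0.5, 0.3, 0.4]
width: 0.0007
```

Emit:
arm_command([
  [[7,30,0],[0,0,0],0],
  [[7,30,0],[0,0,0],0],
  [[7,30,0],[0,0,0],0],
  [[7,30,0],[0,0,0],0],
  [[7,25,0],[0,0,0],0],
  [[0,0,10],[0,0,0],0],
  [[0,0,10],[0,0,0],0],
  [[0,0,0],[0,0,0],0],
])

```text
t: 2.35
eef_pos: [0.504, 0.1338, 0.2739]
ee_rot: [3.141, 0.004, 0.237]
force: [-0.0, -1.0, -0.7]
width: 0.0004
```

Run:
```python
from h import *
a=snap("side","s1")[60:340,170:470];b=snap("top","t1")[160:440,160:440]
cv2.imwrite("pics/c1.png",np.hstack([a,b])[...,::-1])
s=arm.get_state();print(s["t"],s["eef_pos"],s["ee_rot"],s["force"])
```

```text
2.45 [0.50473129 0.13464022 0.27587632] [3.14102427e+00 1.58967091e-03 2.39305135e-01] [-0.46287796  0.40208364  0.37508755]
```

View pics/c1.png

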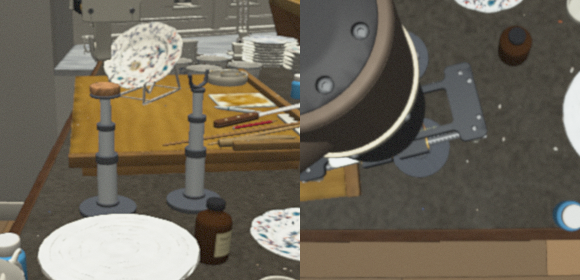

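Emit:
arm_command([
  [[1,11,10],[0,0,0],0],
  [[0,0,10],[0,0,0],0],
  [[0,0,0],[0,0,0],0],
  [[0,0,0],[0,0,0],0],
])

```text
t: 2.78
eef_pos: [0.5085, 0.1238, 0.2559]
ee_rot: [3.141, 0.001, 0.239]
force: [0.2, 0.0, 0.0]
width: 0.0003
```

Run:
```python
from h import *
a=snap("side","s2");cv2.imwrite("pics/c2.png",cv2.resize(a[60:290,220:420],None,fx=2.5,fy=2.5,interpolation=2)[...,::-1])
s=arm.get_state();p=s["eef_pos"];print(s["t"],p,s["force"]);print("tip px",proj("side",[p[0],p[1],p[2]-.022]))
```

```text
2.8333 [0.50882511 0.12395272 0.25648646] [-0.058772   -0.50783454  0.40116766]
tip px [274.75395676 131.28702224]
```

View pics/c2.png

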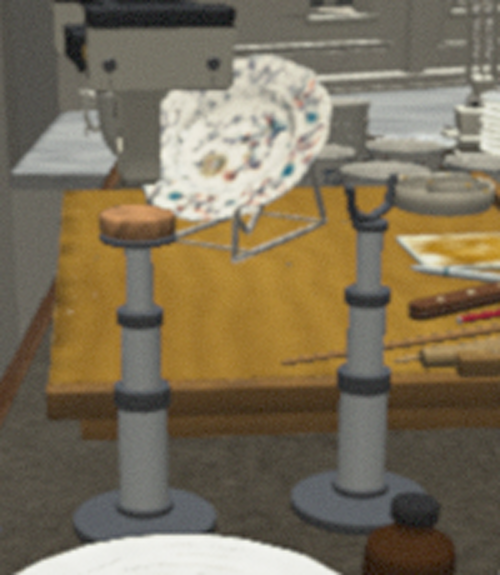

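The crop shows the closed fingertips right above the pad, at crop (137,180), with the pad top at (137,215). I'll press slowly from here.

Emit:
arm_command([
  [[0,0,5],[0,0,0],0],
  [[0,0,5],[0,0,0],0],
  [[0,0,5],[0,0,0],0],
  [[0,0,2],[0,0,0],0],
  [[0,0,2],[0,0,0],0],
  [[0,0,2],[0,0,0],0],
  [[0,0,2],[0,0,0],0],
  [[0,0,2],[0,0,0],0],
  [[0,0,2],[0,0,0],0],
  [[0,0,2],[0,0,0],0],
  [[0,0,2],[0,0,0],0],
  [[0,0,2],[0,0,0],0],
])

```text
t: 3.83
eef_pos: [0.509, 0.1238, 0.2235]
ee_rot: [-3.142, -0.0, 0.238]
force: [-1.2, -0.7, 4.6]
width: 0.0006
```

Emit:
arm_command([
  [[0,0,2],[0,0,0],0],
  [[0,0,2],[0,0,0],0],
  [[0,0,2],[0,0,0],0],
  [[0,0,2],[0,0,0],0],
  [[0,0,2],[0,0,0],0],
  [[0,0,2],[0,0,0],0],
  [[0,0,2],[0,0,0],0],
  [[0,0,2],[0,0,0],0],
  [[0,0,2],[0,0,0],0],
  [[0,0,2],[0,0,0],0],
  [[0,0,2],[0,0,0],0],
  [[0,0,2],[0,0,0],0],
])

```text
t: 4.83
eef_pos: [0.5089, 0.1238, 0.1994]
ee_rot: [3.142, 0.0, 0.238]
force: [-0.9, -0.1, 3.9]
width: 0.0006
```

Emit:
arm_command([
  [[0,0,2],[0,0,0],0],
  [[0,0,2],[0,0,0],0],
  [[0,0,2],[0,0,0],0],
  [[0,0,2],[0,0,0],0],
  [[0,0,2],[0,0,0],0],
  [[0,0,2],[0,0,0],0],
])

```text
t: 5.33
eef_pos: [0.5091, 0.1238, 0.188]
ee_rot: [3.141, -0.001, 0.239]
force: [-2.2, -0.4, 7.4]
width: 0.0005
```

Run:
```python
from h import *
a=snap("side","s3");cv2.imwrite("pics/c3.png",cv2.resize(a[60:290,220:420],None,fx=2.5,fy=2.5,interpolation=2)[...,::-1])
s=arm.get_state();p=s["eef_pos"];print(s["t"],p,s["force"],s["moment"])
```

```text
5.3833 [0.50900978 0.12377153 0.18766919] [-1.4638884  -0.15839245  6.3877787 ] [-0.24083117  0.67488909 -0.05545451]
```

View pics/c3.png

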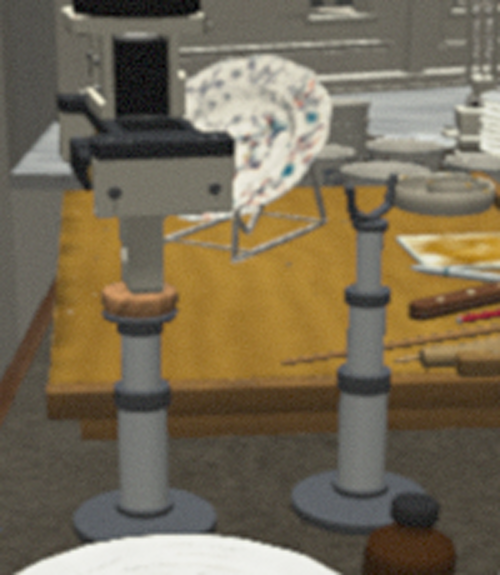

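The inner tube is home, with the pad resting on the middle collar, and the middle tube is still out. I'll keep pressing.

Emit:
arm_command([
  [[0,0,2],[0,0,0],0],
  [[0,0,2],[0,0,0],0],
  [[0,0,2],[0,0,0],0],
  [[0,0,2],[0,0,0],0],
  [[0,0,2],[0,0,0],0],
  [[0,0,2],[0,0,0],0],
  [[0,0,2],[0,0,0],0],
  [[0,0,2],[0,0,0],0],
  [[0,0,2],[0,0,0],0],
  [[0,0,2],[0,0,0],0],
  [[0,0,2],[0,0,0],0],
  [[0,0,2],[0,0,0],0],
  [[0,0,2],[0,0,0],0],
  [[0,0,2],[0,0,0],0],
  [[0,0,2],[0,0,0],0],
])

```text
t: 6.63
eef_pos: [0.5091, 0.1238, 0.158]
ee_rot: [3.142, -0.001, 0.239]
force: [-1.8, -1.2, 8.1]
width: 0.0006
```

Emit:
arm_command([
  [[0,0,1],[0,0,0],0],
  [[0,0,1],[0,0,0],0],
  [[0,0,1],[0,0,0],0],
  [[0,0,0],[0,0,0],0],
])

```text
t: 6.97
eef_pos: [0.509, 0.1238, 0.1548]
ee_rot: [3.142, -0.0, 0.239]
force: [-1.7, -0.9, 6.3]
width: 0.0003
```

Emit:
arm_command([
  [[0,0,1],[0,0,0],0],
  [[0,0,1],[0,0,0],0],
  [[0,0,0],[0,0,0],0],
])

```text
t: 7.22
eef_pos: [0.509, 0.1238, 0.1528]
ee_rot: [3.142, -0.0, 0.239]
force: [-1.9, 0.0, 6.5]
width: 0.0007
```

Emit:
arm_command([
  [[0,0,1],[0,0,0],0],
  [[0,0,0],[0,0,0],0],
])

```text
t: 7.38
eef_pos: [0.5091, 0.1238, 0.1522]
ee_rot: [3.141, -0.001, 0.239]
force: [-4.4, -0.1, 10.3]
width: 0.0001
```

Emit:
arm_command([
  [[0,0,0.5],[0,0,0],0],
  [[0,0,0],[0,0,0],0],
])

```text
t: 7.55
eef_pos: [0.5093, 0.1238, 0.1521]
ee_rot: [3.141, -0.001, 0.239]
force: [-3.6, -0.7, 13.2]
width: 0.0003
```

Emit:
arm_command([
  [[0,0,0.5],[0,0,0],0],
  [[0,0,0],[0,0,0],0],
])

```text
t: 7.72
eef_pos: [0.5094, 0.1238, 0.1521]
ee_rot: [3.141, -0.002, 0.239]
force: [-5.6, -2.0, 17.3]
width: 0.0008
```

The height has stopped at 0.1521 (pad top 0.130) while the force climbs to 17 N, so this is the hard stop. I'll lift straight up.

Emit:
arm_command([
  [[0,0,-1],[0,0,0],0],
  [[0,0,-2],[0,0,0],0],
  [[0,0,-5],[0,0,0],0],
  [[0,0,-15],[0,0,0],0],
  [[0,0,-30],[0,0,0],0],
  [[0,0,-30],[0,0,0],0],
  [[0,0,-30],[0,0,0],0],
  [[0,0,-30],[0,0,0],0],
  [[0,-30,0],[0,0,0],0],
  [[0,-30,0],[0,0,0],0],
  [[0,-30,0],[0,0,0],0],
  [[0,-30,0],[0,0,0],0],
  [[0,-30,0],[0,0,0],0],
  [[0,-30,0],[0,0,0],0],
  [[0,-30,0],[0,0,0],0],
  [[0,0,0],[0,0,0],0],
  [[0,0,0],[0,0,0],0],
])

```text
t: 9.13
eef_pos: [0.4587, 0.3292, 0.293]
ee_rot: [3.141, 0.001, 0.241]
force: [-0.9, -0.3, 0.2]
width: 0.0003
```

Run:
```python
from h import *
a=snap("side","s4");b=snap("top","t4")
cv2.imwrite("pics/c4.png",np.hstack([cv2.resize(a[100:290,220:420],None,fx=2,fy=2),cv2.resize(b[130:320,200:400],None,fx=2,fy=2)])[...,::-1])
s=arm.get_state();print(s["t"],s["eef_pos"],s["force"]); print(proj("side",[.508,.124,.13]),proj("top",[.508,.124,.13]))
```

```text
9.2333 [0.45920096 0.32764708 0.29331753] [-0.25525078 -0.58094104  0.08946132]
[275.83424505 196.7084483 ] [273.52044028 300.03048126]
```

View pics/c4.png

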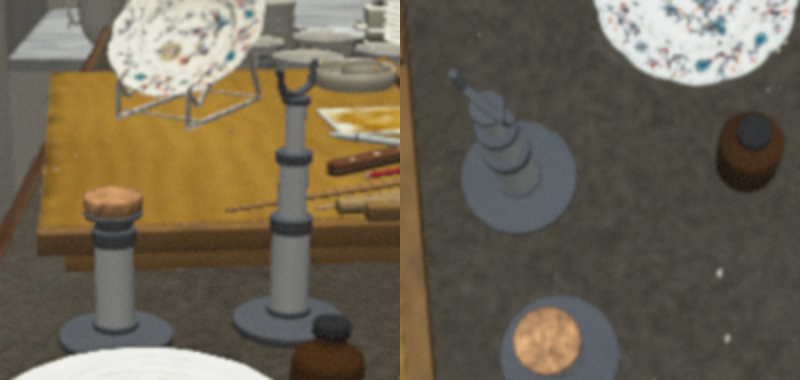

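```bash
python3 -c "
from station import arm
print(arm.job_done())"
```

```text
the job is handed in; nothing more can be done
None
```

I pushed the wrist rest fully together with the closed fingertips, pressing straight down on the cork pad, and handed the job in at about 9.2 s.

- **Order:** The thinnest tube went home first at about 4 N. A picture part-way showed the pad resting on the middle collar with the middle tube still out. The middle tube then followed at about 6–8 N.
- **Fully home:** The press ended on a hard stop. The fingertips were 130.1 mm up, against the 130 mm expected, and the force rose to 17 N with no further travel. I then lifted the arm clear, and the wrist force read near zero.
- **Last pictures:** The rest stands upright where it was. In the side view its pad top is at about row 197, against 196.7 predicted for fully closed. The brush rest looks untouched and still drawn out.

One early measurement disagreed: the automatic colour mask for the pad in the side view spilled onto the wooden board, leaving an 11 mm mismatch between the two views. I used the pad centre read by eye from the picture instead, and it agreed with the top view.

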